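# Clamp a strata block in the holding jig

## Task

The striped wooden block has to be held fast in the jig. Without lifting or tipping it, push the block straight back along the jig's plate until its long side rests against the rear fence; then push the clamp's black handle round, clockwise seen from above, past its dead point until it snaps into lock and the rubber pad presses the block against the end stop. Nothing is to be picked up; leave the stones and tools standing around where they are.

Things in the scene. Friction and masses are not known exactly. Their poses are not given: they have to be found in the camera images.
- jig: Fixed holding jig on an aluminium plate 12 mm thick. Origin: at worktop height (underside of the plate), directly below the block's centre when it is home; x points to the rear, y left, z up. Plate spans x -125 to 55, y -75 to 205 mm.
- rear_fence (a point): Middle of the front face of the rear fence, a steel bar 30 mm high standing on the plate at the back: jig x = 27.5 mm, y = 0, z = 27. The face is square to the jig's x and runs from y = -64 to 60 mm.
- end_stop (a point): Middle of the inner face of the end stop, a steel bar 30 mm high on the right: jig x = 0, y = -47.5 mm, z = 27. The face runs from x = -31 to 29 mm; before it a slanted lead-in opens to the right, as far as x = -56 mm.
- pad_face (a point): Centre of the face of the round rubber pad (24 mm diameter) on the clamp's plunger, which looks to the right (-y) at x = 0, z = 32 mm in the jig. At y = 64.5 mm when open, so the block enters from the front through a 112 mm gap between end stop and pad; locking pushes the block to the right onto the end stop. The bush block behind the pad is 52 mm high and reaches x = -30 mm.
- block_center (a point): Centre of the loose striped wooden block, 95 (its x) x 55 (its y) x 45 mm (z), about 0.15 kg. It stands on the plate (centre 34.5 mm above the worktop) in front of the gap, length roughly along the jig's y, centre 45 to 70 mm in front of home and 2 to 15 mm left of it. Home: centre at jig x = 0, y = 0, length along the jig's y.
- strata_block: The same block; this origin is the centre of its underside, 22.5 mm below its centre.
- clamp_lever (a joint): Angle of the clamp lever (rad). 0 = open, handle pointing to the jig's front, 15 degrees to the right; grows as the handle swings clockwise seen from above. Dead point 1.66; locked at its stop, 1.92 (handle along the jig's +y, 5 degrees to the rear). A spring drives it back open if let go before the dead point, and on into lock past it. Takes up to about 10 N at the grip.
- lever_pivot (a point): Vertical axis of the lever, 168.4 mm to the left of the jig's origin (jig x = 0, y = 168.4), 47 mm above the worktop.
- lever_grip (a point): Point on the axis of the lever's black cylindrical grip, 90 mm from the lever axis, 47 mm above the worktop. The level grip is 19 mm thick and runs from 45 to 121 mm from the lever axis, with 25 mm of free space between it and the plate (37 mm over the bare worktop).
- pad: Round rubber pad on the end of the clamp's plunger; its travel is sprung.
- hematite: Loose bystander: dark stone 59 x 75 x 48 mm, to the right of the jig.
- streak_plate: Loose bystander: flat pale plate 48 x 64 x 8 mm, to the right of the jig, nearer the robot.
- breccia: Loose bystander: grey stone 74 x 92 x 60 mm, behind the left end of the jig.
- bench_brush: Loose bystander: brush 36 x 175 x 11 mm, lying further right.
- magnet: Loose bystander: bar magnet 15 x 66 x 27 mm, further right.
- sandstone: Loose bystander: tan stone 80 x 102 x 67 mm, far left.
- jasper: Loose bystander: red-brown stone 82 x 98 x 65 mm, far left.

How it is judged:
By the outcome, as a careful person would: the job done as asked, in the order asked, and still so for the second after the job is handed in, with the robot touching nothing.
It also fails if it takes over 48 s, if anything falls off the work surface, if the arm or the gripper's body presses on something with over 40 N, if the wrist force passes 120 N, or if a joint passes its speed limit or range.

## Robot

A 7-joint arm with a two-finger parallel gripper is mounted at the origin on a cart in front of the work surface, level with it; the furniture and walls round the work are solid. World frame = base frame: x ahead of the robot, y to its left, z up, the work surface at z = 0. Lengths are in m, angles in degrees, forces in N, time in s.
With the tool pointing down it reaches from about 0.4 to 0.875 m from the base axis. Payload 6.5 kg.
Tool frame: the origin (TCP) lies at the centre of the arm's flange, where the gripper is bolted on; the fingertips stand 166 mm ahead of it and the grasp point (between the pads) lies 147 mm ahead of it; z points along the fingers, y is the direction in which the jaws open and shut (so a half turn about z gives the same grasp; the last joint's range is limited). The gripper opens to 88 mm and grips with 3 to 60 N. Pads are 18 mm wide; open, the fingers measure 123 mm over their backs; the gripper's body (75 mm by 187 mm) begins 45 mm behind the grasp point.
Start: joints at [-71.23, 30.733, -0.252, 88.115, 0.149, 61.152, -4.079], TCP at [0.249, 0.6, 0.405] pointing down, gripper open.
Joint ranges: [-154.64, 154.64], [-21.42, 123.67], [-72.66, 72.17], [13.99, 137.28], [-74.86, 254.86], [10.95, 109.41], [-158.01, 158.01]. Speed limits (degrees/s): [136.94, 136.94, 180, 180, 180, 180, 180].

## Interface

Orientations are given as a 3x3 rotation matrix whose columns are the frame's x, y, z axes.
In Python, from rig import robot gives the robot as it stands.
- The arm moves only by the shell command python3 -m inch 'ROWS' [OPENING] [FORCE]. ROWS is JSON, a list of rows, each a list of 4 numbers: the shift along the tool's x, y, z in cm, then the turn about the tool's z in degrees. A call has 1 to 8 rows; each row shifts and turns the pose as measured when the row begins, along the tool's axes as they then stand; what a row does not reach is not made up. A row lasts 1/8 s, in which the tool goes at most 62.5 mm and 10.7 degrees, less where a joint would pass 70% of its speed; a pose out of reach is approached as far as the arm can. A call with a gripper value outside its range is refused whole. OPENING is the gripper's target within -1 to 1 (shut at 1, half-way at 0, fully open at -1), set as the call begins (- or left out, the last holds). The fingers move at their own pace and stop on an object; FORCE is the grip in N (left out, the last holds). Time passes only in rows, so rows that do not move let the fingers close. It gives the time, the measured TCP pose, the force and the opening at its end, in the units of the state.
- robot.read_state(): the state, without advancing time (a new reading comes with each control period).
- robot.capture(name): name is "scene" or "top"; returns (picture, depth): 384x512x3 uint8, red, green, blue; 384x512 float32, m along the optical axis (not along the pixel's ray), 0 where there is no reading.
- robot.camera_model(name): a dict with "fx", "fy", "cx", "cy" (pixels), "T" (4x4, takes a point from camera to world coordinates). Camera axes: x right, y down, z forward; pixel columns grow to the right and rows downward; lengths in m; the calibration is good to about 2 mm. A picture is of the moment at which its call begins. camera_model takes no time and is no camera call.
- robot.finish_job(): hands the job in, once; it reports no verdict.
The state is a dict: "clock": time; "joints": joint angles; "joint_velocities": joint speeds; "joint_torque": joint torques, N m; "tool_pos": TCP position; "orientation": TCP orientation; "force": force on the tool from outside, world axes, zero at the start; "moment": the same for the moment, N m; "width": opening from 0.0 (shut) to 1.0 (fully open).
Only numpy, scipy, OpenCV 4.12 (cv2) and the standard library are available. Lean on these libraries where they do the work, as an engineer would, in place of code of your own. Each camera call takes 0.05 s, during which the arm holds its last target. There are 200 camera calls.

## Working session

There is one attempt and no reset: what is moved stays moved. The work goes in short steps, Python scripts to look and compute and a shell command to move; the robot and the scene stay as the last step left them, time stands still between calls to the robot, and variables do not carry over. Pictures are saved under pics/ and viewed, about 8 in all and at most 12, crops included, and the job is handed in when it is done.

```bash
mkdir -p pics
python3 - <<'E'
from rig import robot
import cv2,numpy as np
for n in("scene","top"):
    p,d=robot.capture(n); cv2.imwrite(f"pics/{n}0.png",p[:,:,::-1]); np.save(f"{n}0.npy",d)
    m=robot.camera_model(n); print(n,{k:np.round(v,3).tolist() for k,v in m.items()})
s=robot.read_state(); print(s)
a=cv2.imread("pics/top0.png");cv2.imwrite("pics/top0b.png",cv2.resize(a,(800,600),interpolation=cv2.INTER_CUBIC))
E
```

```text
scene {'fx': 393.274, 'fy': 393.274, 'cx': 251.381, 'cy': 189.991, 'T': [[0.864, -0.265, 0.428, -0.047], [-0.503, -0.474, 0.723, -0.947], [0.011, -0.84, -0.543, 0.837], [0.0, 0.0, 0.0, 1.0]]}
top {'fx': 386.507, 'fy': 386.507, 'cx': 252.093, 'cy': 198.648, 'T': [[-0.025, -0.982, 0.189, 0.278], [-1.0, 0.027, 0.007, 0.076], [-0.012, -0.189, -0.982, 1.464], [0.0, 0.0, 0.0, 1.0]]}
{'clock': 0.1, 'joints': array([-71.22849731,  30.7731091 ,  -0.25502875,  88.16189024,
         0.14970155,  61.15286261,  -4.0785325 ]), 'joint_velocities': array([ 0.02873248, -0.11706256,  0.02376545, -0.15468885, -0.0464121 ,
        0.06758927, -0.03749924]), 'joint_torque': array([ 2.10130122e-03, -5.72076774e+01,  9.93445180e-01, -2.52228498e+01,
       -5.62104536e-02,  1.34637594e-02,  7.35573803e-05]), 'tool_pos': array([0.24930142, 0.5999873 , 0.40394834]), 'orientation': array([[-9.23488440e-01,  3.83625958e-01, -4.75429417e-04],
       [ 3.83626234e-01,  9.23487306e-01, -1.45185897e-03],
       [-1.17917757e-04, -1.52316217e-03, -9.99998833e-01]]), 'force': array([-0.26398286,  0.02068973, -0.04025202]), 'moment': array([-0.01152632, -0.00669321,  0.07445788]), 'width': 0.9970967284982336}
```

View pics/top0b.png

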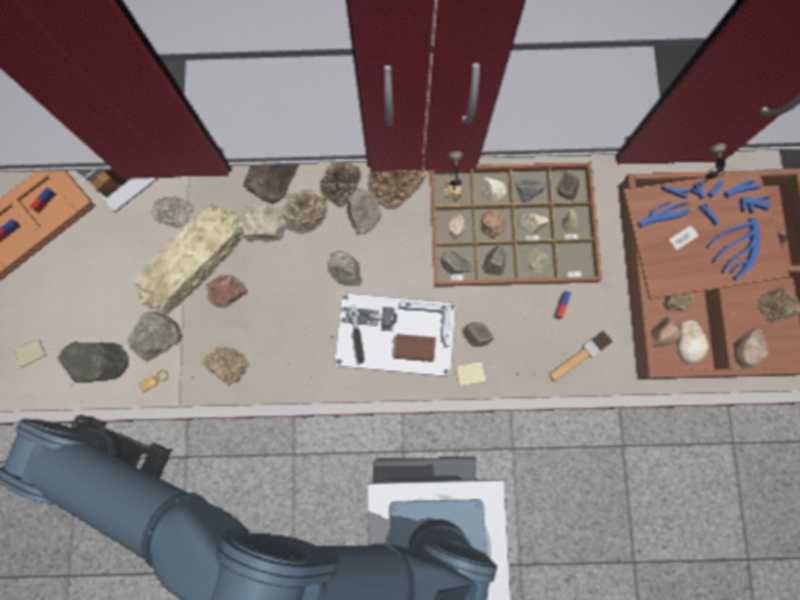

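View pics/scene0.png

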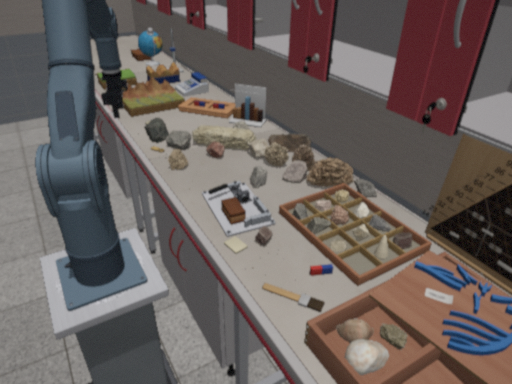

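The top view shows the plate at about (395,335) in the enlarged picture, the block at (414,347), the lever handle at (358,345), and the end stop at (445,325). Next I measure them.

```bash
cat > h.py <<'E'
from rig import robot
import cv2,numpy as np
def ray(n,px,z):
    m=robot.camera_model(n);T=np.array(m["T"]);px=np.atleast_2d(px).astype(float)
    r=np.c_[(px[:,0]-m["cx"])/m["fx"],(px[:,1]-m["cy"])/m["fy"],np.ones(len(px))]@T[:3,:3].T
    return T[:3,3]+r*((z-T[2,3])/r[:,2])[:,None]
def proj(n,P):
    m=robot.camera_model(n);T=np.array(m["T"]);q=(np.atleast_2d(P)-T[:3,3])@T[:3,:3]
    return np.c_[q[:,0]/q[:,2]*m["fx"]+m["cx"],q[:,1]/q[:,2]*m["fy"]+m["cy"]]
E
python3 - <<'E'
from h import *
a=cv2.imread("pics/top0.png"); x0,y0=205,180
c=a[y0:250,x0:305]
hsv=cv2.cvtColor(c,cv2.COLOR_BGR2HSV)
def big(mk):
    k=max(cv2.findContours(mk.astype(np.uint8),0,2)[0],key=cv2.contourArea);return k
pl=(hsv[...,2]>170)&(hsv[...,1]<30)
k=big(cv2.morphologyEx(pl.astype(np.uint8),3,np.ones((5,5))));h=cv2.convexHull(k)
ap=cv2.approxPolyDP(h,4,True)[:,0]+[x0,y0];R=cv2.boxPoints(cv2.minAreaRect(h))+[x0,y0]
print("approx",ap.tolist(),ray("top",ap,.012).round(4).tolist());print("rect",R.tolist(),ray("top",R,.012)[:,:2].round(4).tolist())
br=(hsv[...,1]>90)&(hsv[...,2]<160)
k=big(br);B=cv2.boxPoints(cv2.minAreaRect(k))+[x0,y0];print("blk",cv2.contourArea(k),B.tolist(),ray("top",B,.057)[:,:2].round(4).tolist())
v=cv2.resize(c,None,fx=7,fy=7,interpolation=cv2.INTER_CUBIC);cv2.imwrite("pics/c1.png",v);print(v.shape)
E
```

```text
approx [[304, 184], [304, 249], [205, 249], [205, 180]] [[0.6098, -0.1154, 0.012], [0.3616, -0.1028, 0.012], [0.3712, 0.2664, 0.012], [0.6364, 0.2658, 0.012]]
rect [[205.0, 180.0], [304.0, 180.0], [304.0, 249.0], [205.0, 249.0]] [[0.6364, 0.2658], [0.6256, -0.1162], [0.3616, -0.1028], [0.3712, 0.2664]]
blk 56.5 [[265.2162055969238, 227.70270919799805], [267.0810737609863, 216.5135154724121], [277.45945739746094, 218.24324417114258], [275.59458923339844, 229.43243789672852]] [[0.4399, 0.0402], [0.4809, 0.032], [0.4735, -0.0058], [0.4325, 0.0025]]
(490, 700, 3)
```

View pics/c1.png

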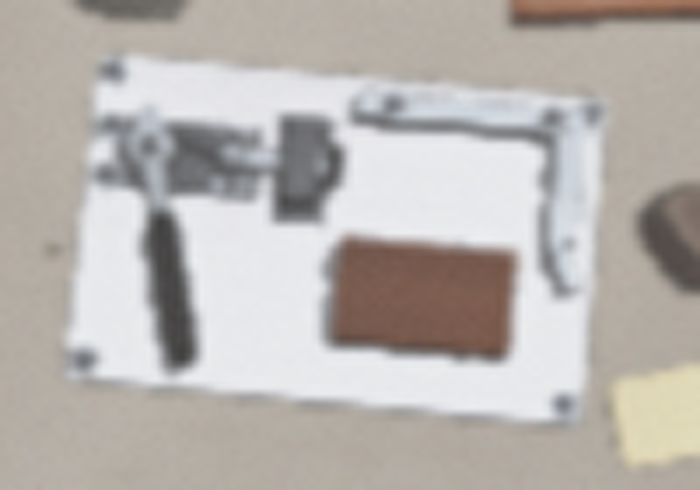

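The crop shows plate corners at (100,58), (603,98), (580,422), (68,380), the block's top around (425,298), and the lever pivot at (150,145) with its grip tip at (180,365).

Run:
```python
from h import *
a=cv2.imread("pics/top0.png"); x0,y0=205,180
c=cv2.resize(a[y0:250,x0:305],None,fx=7,fy=7,interpolation=cv2.INTER_CUBIC)
hsv=cv2.cvtColor(c,cv2.COLOR_BGR2HSV)
full=lambda p:(np.array(p,float)+.5)/7-.5+[x0,y0]
big=lambda mk:max(cv2.findContours(mk.astype(np.uint8),0,2)[0],key=cv2.contourArea)
print("V,S",hsv[350,250],hsv[440,300],hsv[300,430])
pl=(hsv[...,2]>208)
k=big(pl); ap=cv2.approxPolyDP(cv2.convexHull(k),18,True)[:,0];print("plate px",ap.tolist())
eye=np.array([[100,58],[603,98],[580,422],[68,380]])
J=np.array([[55,205],[55,-75],[-125,-75],[-125,205]])/1000
def fit(px):
    W=ray("top",full(px),.012)[:,:2];mj=J.mean(0);mw=W.mean(0)
    U,s,V=np.linalg.svd((W-mw).T@(J-mj));R=U@np.diag([1,np.linalg.det(U@V)])@V
    o=mw-R@mj;print("o",o.round(4),"yaw",np.degrees(np.arctan2(R[1,0],R[0,0])).round(2),"res mm",((W-(J@R.T+o))*1e3).round(1).tolist());return R,o
R,o=fit(eye)
if len(ap)==4:
    ap=np.array([min(ap,key=lambda q:np.hypot(*(q-e))) for e in eye]);R,o=fit(ap)
br=(hsv[...,1]>70)&(hsv[...,2]<170);k=big(br);b=cv2.minAreaRect(k);B=ray("top",full(cv2.boxPoints(b)),.057)[:,:2]
print("block jig",((B-o)@R*1e3).round(1).tolist(),((B.mean(0)-o)@R*1e3).round(1))
e=ray("top",full([[150,140],[180,365]]),.05)[:,:2];print("pivot,tip jig",((e-o)@R*1e3).round(1).tolist())
np.savez("jig.npz",R=R,o=o)
```

```text
V,S [113   4 235] [ 18  24 179] [  9  93 124]
plate px [[96, 89], [140, 57], [576, 100], [598, 135], [582, 387], [520, 418], [96, 374], [68, 339]]
o [0.5281 0.0162] yaw -6.25 res mm [[-1.3, -1.5], [-1.0, 1.6], [1.5, 2.1], [0.8, -2.2]]
block jig [[-95.2, 60.4], [-44.2, 60.4], [-44.5, -27.7], [-95.4, -27.1]] [-69.8  16.5]
pivot,tip jig [[3.4, 167.9], [-114.7, 140.6]]
```

```bash
cat >> h.py <<'E'
try:
    _j=np.load("jig.npz");R,o=_j["R"],_j["o"]
except Exception: pass
def rel(jx,jy,ztip,yaw=0):
    """shift in tool axes (cm) + turn, to bring fingertip centre to jig x,y (mm), height ztip (m), tool y along jig y turned by yaw"""
    s=robot.read_state();O=np.array(s["orientation"]);p=np.array(s["tool_pos"])
    w=R@np.array([jx,jy])/1000+o; t=np.array([*w,ztip+.166])
    want=np.degrees(np.arctan2(R[1,1],R[0,1]))+yaw;now=np.degrees(np.arctan2(O[1,1],O[0,1]))
    print("clock",round(s["clock"],2),"tip jig",((p[:2]-o)@R*1e3).round(1),"z",round(p[2]-.166,4),"F",np.round(s["force"],1),"w",round(s["width"],3),"| shift cm",(O.T@(t-p)*100).round(2),"turn",round(-((want-now+90)%180-90),2))
E
python3 - <<'E'
from h import *
x0,y0=205,180
a=cv2.imread("pics/top0.png");lab=cv2.cvtColor(a,cv2.COLOR_BGR2LAB).astype(float)
c=cv2.resize(lab[y0:250,x0:305],None,fx=7,fy=7,interpolation=cv2.INTER_CUBIC)
full=lambda p:(np.array(p,float)+.5)/7-.5+[x0,y0]
A=c[...,1];print("a* block, plate",A[298,425],A[380,250])
k=max(cv2.findContours((A>(A[298,425]+A[380,250])/2).astype(np.uint8)[220:380,300:540].copy(),0,2)[0],key=cv2.contourArea)+[300,220]
B=ray("top",full(cv2.boxPoints(cv2.minAreaRect(k))),.057)[:,:2];print("block",((B-o)@R*1e3).round(1).tolist(),((B.mean(0)-o)@R*1e3).round(1))
for n,p,z in(("stop inner",[548,190],.042),("fence left",[352,108],.042),("fence front",[450,128],.042),("pad",[343,165],.035),("bush corner",[276,220],.064)):
    print(n,((ray("top",full(p),z)[0,:2]-o)@R*1e3).round(1))
# scene view of the jig
s=cv2.imread("pics/scene0.png");cv2.imwrite("pics/s1.png",cv2.resize(s[170:245,190:285],None,fx=8,fy=8,interpolation=cv2.INTER_CUBIC))
rel(-130,14,.15)
E
```

```text
a* block, plate 138.98257974451968 128.0014343402836
block [[-95.9, 62.9], [-41.4, 62.7], [-42.1, -30.4], [-96.5, -29.5]] [-69.   16.4]
stop inner [ -4.8 -45.4]
fence left [31.1 62.3]
fence front [24.5  9.1]
pad [ 1.  64.7]
bush corner [-36.2  96.6]
clock 0.1 tip jig [-340.7  550. ] z 0.2379 F [-0.3  0.  -0. ] w 0.997 | shift cm [-35.27 -45.51   8.87] turn -16.31
```

View pics/s1.png

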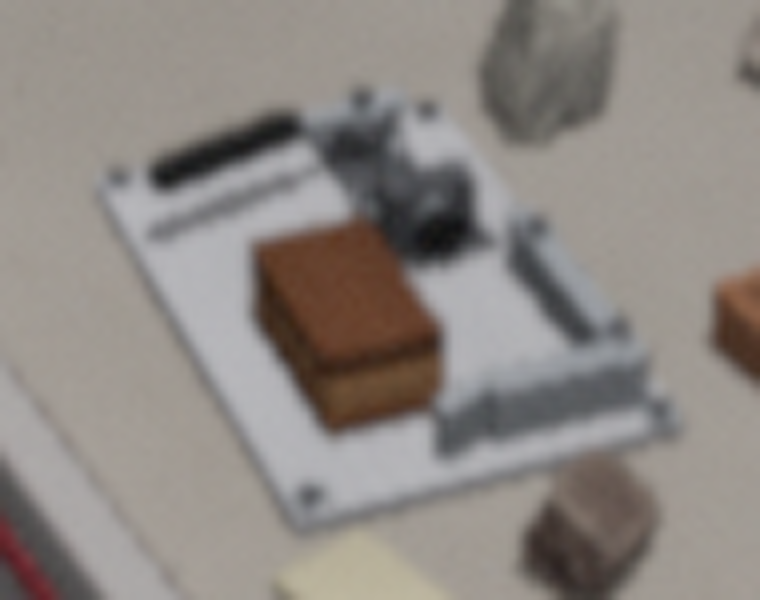

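```bash
python3 - <<'E'
from h import *
np.savez("jig.npz",R=R,o=o+R@np.array([0,.0015]))
E
python3 -m inch '[[0,0,0,-8.15],[0,0,0,-8.15],[-2.1,-5.3,0,0],[-2.1,-5.3,0,0],[-2.1,-5.3,0,0],[-2.1,-5.3,0,0],[-2.1,-5.3,0,0],[-2.1,-5.3,0,0]]' 0 20
python3 -m inch '[[-2.1,-5.3,0,0],[-2.1,-5.3,0,0],[-2.1,-5.3,0,0],[-2.1,-5.3,0,0],[0,0,0,0]]'
python3 -c "
from h import *
rel(-135,15,.1)"
```

```text
clock: 1.1
tool_pos: [0.3434, 0.2638, 0.4011]
orientation: [[-0.996, 0.093, -0.003], [0.093, 0.996, -0.004], [0.003, -0.004, -1.0]]
force: [1.1, 0.0, 0.5]
width: 0.499
clock: 1.72
tool_pos: [0.4082, 0.0335, 0.402]
orientation: [[-0.995, 0.1, -0.002], [0.1, 0.995, -0.004], [0.002, -0.005, -1.0]]
force: [0.0, 0.9, -0.0]
width: 0.499
clock 1.73 tip jig [-121.1    2.6] z 0.236 F [ 0.   0.9 -0. ] w 0.499 | shift cm [ 1.36  1.31 13.59] turn 0.52
```

```bash
python3 -m inch '[[0,0.6,5,0.5],[0,0.6,5,0],[0,0,3.6,0],[0,0,0,0]]'
python3 - <<'E'
from h import *
rel(-122,15,.022)
for n in("top","scene"):
    p,d=robot.capture(n);cv2.imwrite(f"pics/{n}1.png",p[:,:,::-1])
t=cv2.resize(cv2.imread("pics/top1.png")[180:250,205:305],None,fx=4,fy=4,interpolation=2)
s=cv2.resize(cv2.imread("pics/scene1.png")[170:245,185:285],None,fx=4,fy=4,interpolation=2)[:280]
cv2.imwrite("pics/m1.png",np.hstack([t,s]))
E
```

```text
clock: 2.22
tool_pos: [0.4097, 0.0481, 0.2632]
orientation: [[-0.994, 0.107, 0.001], [0.107, 0.994, -0.002], [-0.001, -0.002, -1.0]]
force: [-0.6, -1.0, 1.1]
width: 0.499
clock 2.23 tip jig [-121.2   17.4] z 0.0972 F [-0.6 -1.   1.1] w 0.499 | shift cm [ 0.09 -0.22  7.52] turn 0.1
```

View pics/m1.png

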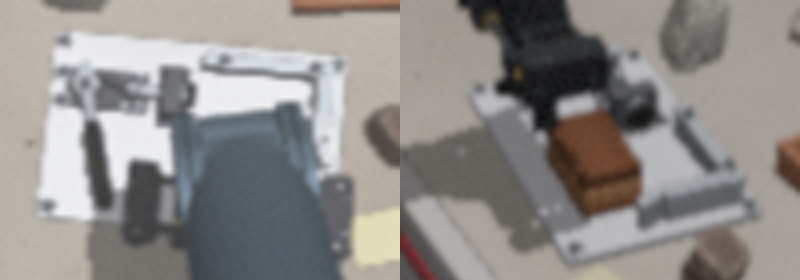

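The gripper stands in front of the block (right half: fingers at about (560,110), block at (600,165)), clear of the lever. I lower it and start pushing.

```bash
python3 -m inch '[[0,-0.2,3,0],[0,0,3,0],[0,0,1.5,0],[0,0,0,0]]'
python3 -c "
from h import *
rel(-105,15,.022)"
python3 -m inch '[[-0.8,0,0,0],[-0.4,0,0,0],[-0.3,0,0,0],[-0.3,0,0,0],[-0.3,0,0,0],[0,0,0,0]]'
python3 -c "
from h import *
rel(-60,6,.022)"
```

```text
clock: 2.82
tool_pos: [0.4157, 0.048, 0.1949]
orientation: [[-0.994, 0.106, 0.019], [0.106, 0.994, 0.004], [-0.018, 0.006, -1.0]]
force: [0.2, -0.1, 0.2]
width: 0.5
clock 2.83 tip jig [-115.2   17.9] z 0.0289 F [ 0.2 -0.1  0.2] w 0.5 | shift cm [-1.   -0.29  0.71] turn 0.15
clock: 3.58
tool_pos: [0.439, 0.0458, 0.1981]
orientation: [[-0.994, 0.106, 0.022], [0.106, 0.994, 0.005], [-0.021, 0.007, -1.0]]
force: [0.1, 0.0, -0.9]
width: 0.499
clock 3.58 tip jig [-91.8  18.3] z 0.0321 F [ 0.1  0.  -0.9] w 0.499 | shift cm [-3.15 -1.24  1.07] turn 0.15
```

```bash
python3 -m inch '[[0,0,0.8,0],[-0.4,-0.15,0,0],[-0.4,-0.15,0,0],[-0.4,-0.15,0,0],[-0.4,-0.15,0,0],[-0.4,-0.15,0,0],[0,0,0,0]]'
python3 - <<'E'
from h import *
rel(-40,6,.024)
for n in("top","scene"):
    p,d=robot.capture(n);cv2.imwrite(f"pics/{n}2.png",p[:,:,::-1])
t=cv2.resize(cv2.imread("pics/top2.png")[180:250,205:305],None,fx=4,fy=4,interpolation=2)
s=cv2.resize(cv2.imread("pics/scene2.png")[170:245,185:285],None,fx=4,fy=4,interpolation=2)[:280]
cv2.imwrite("pics/m2.png",np.hstack([t,s]))
E
```

```text
clock: 4.45
tool_pos: [0.4596, 0.0355, 0.1897]
orientation: [[-0.994, 0.106, 0.022], [0.106, 0.994, 0.005], [-0.021, 0.007, -1.0]]
force: [0.7, -0.1, 0.2]
width: 0.499
clock 4.45 tip jig [-70.1  10.2] z 0.0237 F [ 0.7 -0.1  0.2] w 0.499 | shift cm [-3.01 -0.43  0.03] turn 0.14
```

View pics/m2.png

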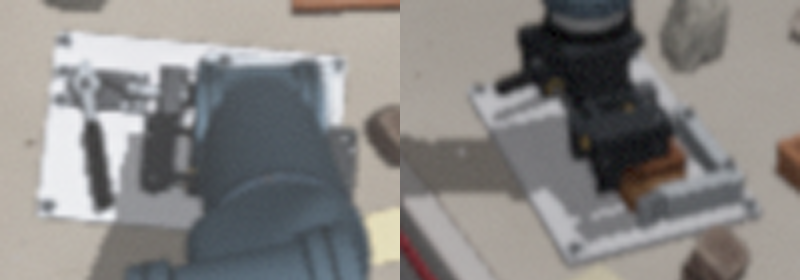

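The block (right half, about (650,180)) is sliding back between stop and pad. I continue straight back in small steps.

```bash
python3 -m inch '[[-0.5,0,0,0],[-0.5,0,0,0],[-0.5,0,0,0],[-0.3,0,0,0],[-0.3,0,0,0],[0,0,0,0]]'
python3 -c "
from h import *
rel(-40,6,.024)"
python3 -m inch '[[-0.3,0,0,0],[-0.2,0,0,0],[-0.2,0,0,0],[0,0,0,0]]'
python3 -c "
from h import *
rel(-40,6,.024)"
```

```text
clock: 5.3
tool_pos: [0.4814, 0.0334, 0.19]
orientation: [[-0.994, 0.106, 0.021], [0.106, 0.994, 0.005], [-0.02, 0.007, -1.0]]
force: [-0.7, 0.7, 0.1]
width: 0.5
clock 5.3 tip jig [-48.3  10.5] z 0.024 F [-0.7  0.7  0.1] w 0.5 | shift cm [-0.83 -0.45  0.02] turn 0.17
clock: 5.8
tool_pos: [0.4881, 0.0327, 0.1901]
orientation: [[-0.994, 0.106, 0.019], [0.106, 0.994, 0.005], [-0.018, 0.007, -1.0]]
force: [-1.8, 0.5, 0.2]
width: 0.501
clock 5.8 tip jig [-41.6  10.6] z 0.0241 F [-1.8  0.5  0.2] w 0.501 | shift cm [-0.16 -0.46  0.01] turn 0.18
```

```bash
for i in 1 2 3; do python3 -m inch '[[-0.15,0,0,0],[-0.15,0,0,0],[0,0,0,0]]' | grep -E "clock|pos|force"; done
```

```text
clock: 6.18
tool_pos: [0.489, 0.0326, 0.1898]
force: [-1.3, -0.0, 0.9]
clock: 6.55
tool_pos: [0.49, 0.0325, 0.1895]
force: [-1.7, 0.4, 0.8]
clock: 6.92
tool_pos: [0.491, 0.0324, 0.1892]
force: [-1.8, 0.2, 1.5]
```

```bash
for i in 1 2 3; do python3 -m inch '[[-0.3,0,0,0],[-0.3,0,0,0],[0,0,0,0]]' | grep -E "clock|pos|force"; done
```

```text
clock: 7.3
tool_pos: [0.4927, 0.0323, 0.1883]
force: [0.1, -0.2, 0.3]
clock: 7.68
tool_pos: [0.4945, 0.0321, 0.1874]
force: [-0.6, 0.1, -0.7]
clock: 8.05
tool_pos: [0.4962, 0.032, 0.1865]
force: [-1.6, 0.5, 2.0]
```

Run:
```python
from h import *
rel(-40,6,.024);s=robot.read_state();print(s["orientation"].round(3).tolist(),s["joint_torque"].round(1),s["joints"].round(1))
for n in("top","scene"):
    p,d=robot.capture(n);cv2.imwrite(f"pics/{n}3.png",p[:,:,::-1])
s=cv2.resize(cv2.imread("pics/scene3.png")[175:240,200:290],None,fx=8,fy=8,interpolation=2)
cv2.imwrite("pics/m3.png",s)
```

```text
clock 8.05 tip jig [-33.4  10.7] z 0.0205 F [-1.6  0.5  2. ] w 0.5 | shift cm [ 0.68 -0.47 -0.32] turn 0.15
[[-0.994, 0.106, -0.039], [0.106, 0.994, 0.008], [0.04, 0.004, -0.999]] [  0.2 -49.6   3.4 -13.    0.1  -0.2   0.1] [-14.   37.6   6.8 117.  -10.5  28.2  84.7]
```

View pics/m3.png

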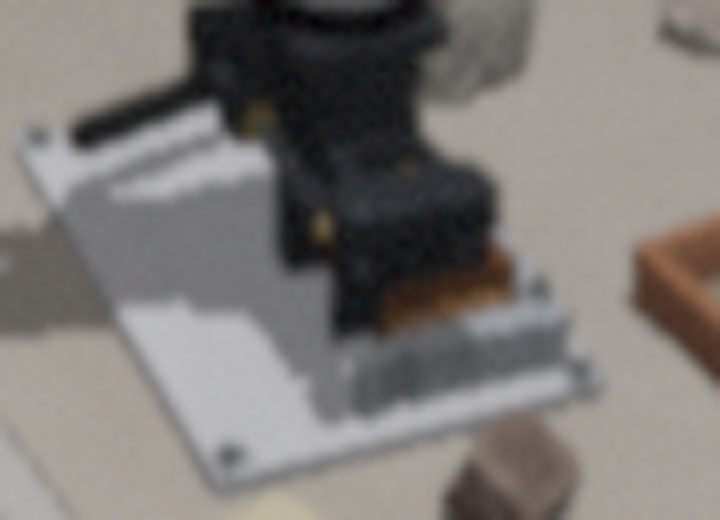

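The block's rear is at the fence: the fingertips stalled at jig x ≈ -39 (finger front about -29) while the wrist began to tilt. I retreat and look.

```bash
python3 -m inch '[[0.5,0,0,0],[2,0,0,0],[2,0,0,0],[1,0,-4,0],[0,0,-5,0],[0,0,-5,0],[0,4,-3,0],[0,4,0,0]]' 1 20
python3 -m inch '[[0,6,0,0],[0,6,0,0],[0,6,0,0],[0,0,0,0]]'
python3 - <<'E'
from h import *
rel(-80,105,.1)
for n in("top","scene"):
    p,d=robot.capture(n);cv2.imwrite(f"pics/{n}4.png",p[:,:,::-1])
t=cv2.resize(cv2.imread("pics/top4.png")[180:250,205:305],None,fx=4,fy=4,interpolation=2)
s=cv2.resize(cv2.imread("pics/scene4.png")[170:245,185:285],None,fx=4,fy=4,interpolation=2)[:280]
cv2.imwrite("pics/m4.png",np.hstack([t,s]))
E
```

```text
clock: 9.15
tool_pos: [0.4606, 0.1145, 0.3669]
orientation: [[-0.993, 0.113, -0.013], [0.113, 0.994, 0.009], [0.014, 0.007, -1.0]]
force: [0.2, -0.1, 0.0]
width: 0.007
clock: 9.65
tool_pos: [0.484, 0.3025, 0.3719]
orientation: [[-0.994, 0.111, 0.002], [0.111, 0.994, 0.017], [0.0, 0.017, -1.0]]
force: [-0.0, -0.8, -0.5]
width: 0.008
clock 9.65 tip jig [-75.  278.3] z 0.2059 F [-0.  -0.8 -0.5] w 0.008 | shift cm [  0.46 -17.52  10.28] turn -0.13
```

View pics/m4.png

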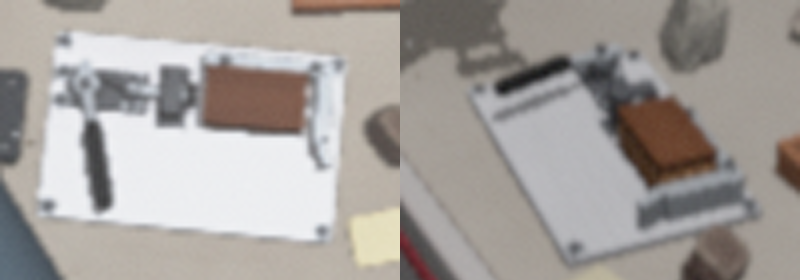

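The block lies against the fence (left half, centre (255,98)), parallel to it, with small gaps to the stop and the pad. The lever is still open. I check the block numerically and go to the lever.

```bash
cat > blk.py <<'E'
from h import *
import sys
x0,y0=205,180
lab=cv2.cvtColor(cv2.imread(sys.argv[1]),cv2.COLOR_BGR2LAB).astype(float)
c=cv2.resize(lab[y0:250,x0:305],None,fx=7,fy=7,interpolation=cv2.INTER_CUBIC)[60:400,280:590]
k=max(cv2.findContours((c[...,1]>133.5).astype(np.uint8),0,2)[0],key=cv2.contourArea)[:,0]+[280,60]
B=ray("top",(cv2.boxPoints(cv2.minAreaRect(k))+.5)/7-.5+[x0,y0],.057)[:,:2]
print("block",((B-o)@R*1e3).round(1).tolist(),((B.mean(0)-o)@R*1e3).round(1))
E
python3 blk.py pics/top4.png
python3 -m inch '[[0.2,-6,0,0],[0.2,-6,0,0],[0,-5.5,0,0],[0,0,5,0],[0,0,5,0],[0,0,0,0]]'
python3 -c "
from h import *
rel(-80,105,.031)"
```

```text
block [[-29.7, 55.7], [26.4, 54.9], [24.7, -41.0], [-31.3, -39.5]] [-2.5  7.5]
clock: 10.5
tool_pos: [0.4613, 0.1089, 0.2698]
orientation: [[-0.991, 0.134, 0.013], [0.135, 0.991, 0.013], [-0.011, 0.014, -1.0]]
force: [-0.2, 0.1, 1.2]
width: 0.005
clock 10.5 tip jig [-76.5  83.4] z 0.1038 F [-0.2  0.1  1.2] w 0.005 | shift cm [0.49 2.04 7.31] turn -1.47
```

```bash
python3 -m inch '[[0.3,0.5,3,-1.4],[0.2,0.3,3,0],[0,0,1.2,0],[0,0,0,0]]'
cat > lev.py <<'E'
from h import *
import sys
s=robot.read_state();p=np.array(s["tool_pos"])+.12*np.array(s["orientation"])[:,2]  # point on fingers at grip height
c=(p[:2]-o)@R*1e3;rel(-80,105,.031);print("finger jig at grip height",c.round(1))
def cen(th):
    f=np.radians(195)-th;u=np.array([np.cos(f),np.sin(f)]);t=np.array([np.sin(f),-np.cos(f)])
    return np.array([0,168.4])+88*u-(9.5+17.5*abs(t[1])+9*abs(t[0]))*t
ths=np.linspace(0,1.92,200);g=min(ths,key=lambda a:np.hypot(*(cen(a)-c)));print("nearest theta",g.round(2),"miss",(cen(g)-c).round(1))
prev=c
for a in np.arange(round(g,1)+.1,2.0,.1)[:8]:
    d=(cen(a)-prev)/10;prev=cen(a);print(f"to {a:.1f}: row [{-d[0]:.2f},{d[1]:.2f}]")
E
python3 lev.py
```

```text
clock: 11.0
tool_pos: [0.4623, 0.1163, 0.2034]
orientation: [[-0.993, 0.114, 0.023], [0.115, 0.993, 0.014], [-0.022, 0.017, -1.0]]
force: [0.0, -1.3, 0.7]
width: 0.002
clock 11.0 tip jig [-76.3  90.8] z 0.0374 F [ 0.  -1.3  0.7] w 0.002 | shift cm [0.39 1.41 0.65] turn -0.32
finger jig at grip height [-73.7  92.8]
nearest theta 0.0 miss [-3.9 25. ]
to 0.1: row [0.86,3.35]
to 0.2: row [0.38,0.91]
to 0.3: row [0.28,0.90]
to 0.4: row [0.20,0.83]
to 0.5: row [0.12,0.86]
to 0.6: row [0.04,0.89]
to 0.7: row [-0.06,0.91]
to 0.8: row [-0.16,0.92]
```

```bash
python3 -m inch '[[0.2,0.8,0.8,0],[0.2,1.0,0.2,0],[0.3,1,0,0],[0.3,0.9,0,0],[0.3,0.9,0,0],[0.3,0.9,0,0],[0.2,0.9,0,0]]'
python3 lev.py
```

```text
clock: 11.88
tool_pos: [0.4543, 0.1833, 0.1967]
orientation: [[-0.992, 0.119, 0.031], [0.12, 0.993, 0.012], [-0.029, 0.016, -0.999]]
force: [2.9, -7.0, -1.2]
width: 0.006
clock 11.88 tip jig [-91.6 156.6] z 0.0307 F [ 2.9 -7.  -1.2] w 0.006 | shift cm [-1.21 -5.15 -0.07] turn -0.6
finger jig at grip height [-88.  158.5]
nearest theta 0.46 miss [-3.9 -0.3]
to 0.6: row [0.46,1.18]
to 0.7: row [-0.06,0.91]
to 0.8: row [-0.16,0.92]
to 0.9: row [-0.26,0.91]
to 1.0: row [-0.36,0.89]
to 1.1: row [-0.47,0.86]
to 1.2: row [-0.57,0.82]
to 1.3: row [-0.67,0.76]
```

Contact is good (about 7 N) and the lever is moving. I continue along the arc, with slightly larger rows to make up for the lag.

```bash
python3 -m inch '[[0.3,1.2,0,0],[0.0,1.1,0,0],[-0.2,1.1,0,0],[-0.3,1.1,0,0],[-0.4,1.1,0,0]]'
python3 lev.py
```

```text
clock: 12.5
tool_pos: [0.4659, 0.2282, 0.1959]
orientation: [[-0.991, 0.133, 0.021], [0.133, 0.991, -0.008], [-0.022, -0.005, -1.0]]
force: [-1.5, -9.2, 3.6]
width: 0.002
clock 12.5 tip jig [-84.9 202.5] z 0.0299 F [-1.5 -9.2  3.6] w 0.002 | shift cm [-0.73 -9.73 -0.05] turn -1.4
finger jig at grip height [-82.3 201.8]
nearest theta 0.96 miss [-3.4  1.6]
to 1.1: row [-0.27,1.33]
to 1.2: row [-0.57,0.82]
to 1.3: row [-0.67,0.76]
to 1.4: row [-0.76,0.69]
to 1.5: row [-0.84,0.60]
to 1.6: row [-0.92,0.51]
to 1.7: row [-0.98,0.40]
to 1.8: row [-1.03,0.28]
```

```bash
python3 -m inch '[[-0.4,1.1,0,-1],[-0.6,1.0,0,0],[-0.8,0.9,0,0],[-0.9,0.8,0,0],[-1.0,0.7,0,0]]'
python3 lev.py
```

```text
clock: 13.12
tool_pos: [0.5014, 0.2614, 0.1928]
orientation: [[-0.993, 0.121, -0.003], [0.121, 0.992, -0.028], [-0.0, -0.028, -1.0]]
force: [-3.7, -3.3, 3.0]
width: 0.005
clock 13.12 tip jig [-53.3 239.4] z 0.0268 F [-3.7 -3.3  3. ] w 0.005 | shift cm [  2.51 -13.48  -0.04] turn -0.69
finger jig at grip height [-53.3 236. ]
nearest theta 1.44 miss [-3.2  4.2]
to 1.5: row [-0.22,0.78]
to 1.6: row [-0.92,0.51]
to 1.7: row [-0.98,0.40]
to 1.8: row [-1.03,0.28]
to 1.9: row [-0.82,0.18]
```

```bash
python3 -m inch '[[-0.9,0.7,0,0],[-1.1,0.5,0,0],[-1.1,0.4,0,0]]'
python3 lev.py
python3 -m inch '[[-1.1,0.3,0,0],[-1.0,0.2,0,0],[-0.5,0,0,0],[0,0,0,0]]'
python3 lev.py
```

```text
clock: 13.5
tool_pos: [0.5337, 0.2756, 0.1917]
orientation: [[-0.993, 0.119, -0.007], [0.119, 0.992, -0.028], [0.003, -0.029, -1.0]]
force: [-1.0, -0.1, 0.2]
width: 0.003
clock 13.5 tip jig [-22.6 257. ] z 0.0257 F [-1.  -0.1  0.2] w 0.003 | shift cm [  5.58 -15.26  -0.07] turn -0.58
finger jig at grip height [-23.  253.5]
nearest theta 1.78 miss [-0.4  1.9]
to 1.9: row [-0.94,0.40]
clock: 14.0
tool_pos: [0.5512, 0.28, 0.1895]
orientation: [[-0.992, 0.116, -0.041], [0.118, 0.993, -0.032], [0.036, -0.037, -0.999]]
force: [0.2, -0.5, -0.3]
width: 0.006
clock 14.0 tip jig [ -5.8 263.2] z 0.0235 F [ 0.2 -0.5 -0.3] w 0.006 | shift cm [  7.3 -15.9   0.1] turn -0.43
finger jig at grip height [-10.2 258.9]
nearest theta 1.92 miss [-2.  -1.1]
```

Past the dead point and against the stop. I back off to the front, rise and look.

```bash
python3 -m inch '[[0.8,0,0,0],[2,0,0,0],[2,0,0,0],[1,0,-4,0],[0,0,-5,0],[0,3,-5,0],[0,6,0,0],[0,6,0,0]]'
python3 -m inch '[[0,6,0,0],[0,6,0,0],[0,0,0,0],[0,0,0,0]]'
python3 - <<'E'
from h import *
for n in("top","scene"):
    p,d=robot.capture(n);cv2.imwrite(f"pics/{n}5.png",p[:,:,::-1])
t=cv2.resize(cv2.imread("pics/top5.png")[180:250,190:290+10],None,fx=4,fy=4,interpolation=2)
s=cv2.resize(cv2.imread("pics/scene5.png")[165:240,185:275],None,fx=4,fy=4,interpolation=2)[:280]
cv2.imwrite("pics/m5.png",np.hstack([t,s]))
# bystander check: changed pixels
a,b=cv2.imread("pics/top0.png").astype(int),cv2.imread("pics/top5.png").astype(int)
E
python3 blk.py pics/top5.png
```

```text
clock: 15.0
tool_pos: [0.5194, 0.4393, 0.3331]
orientation: [[-0.991, 0.127, -0.03], [0.128, 0.991, -0.029], [0.026, -0.033, -0.999]]
force: [-0.2, 0.6, -0.1]
width: 0.004
clock: 15.5
tool_pos: [0.5338, 0.5665, 0.3289]
orientation: [[-0.992, 0.123, -0.026], [0.123, 0.992, -0.025], [0.023, -0.028, -0.999]]
force: [1.0, -0.2, -0.3]
width: 0.003
block [[-31.6, 46.8], [25.7, 46.9], [25.7, -47.5], [-31.5, -46.9]] [-2.9 -0.2]
```

View pics/m5.png

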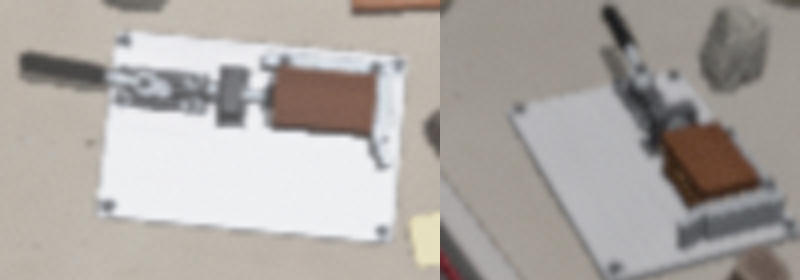

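View pics/top5.png

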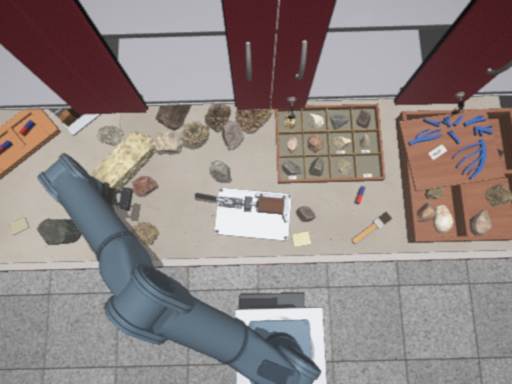

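The lever handle points left along the jig's +y (left half, tip (20,62)). The block sits against both the fence and the end stop, with the pad pressing on it. The bystanders are where they were, and the arm is clear.

```bash
python3 -c "
from rig import robot
print(robot.finish_job())"
```

```text
the job is handed in; nothing more can be done
None
```

The block is clamped in the jig and the job is handed in at about 15.6 s on the robot's clock. I pushed the block back to the rear fence with two half-open fingertips. The push drifted about 8 mm to the right to clear the pad, so it was not perfectly straight back. Then I swung the handle clockwise with the closed fingers, past its dead point to its stop, and withdrew.

**Last checks:**
- **Block:** it measured at jig (-2.9, -0.2) mm, parallel to the fence. The x offset matches the fence face, which also read about 3 mm short in the same frame, so I took the block as seated on the fence.
- **Clamp:** in the pictures the handle points along the jig's +y and the pad is on the block. The block moved from y = 7.5 to about 0 mm, onto the end stop. The push force dropped to zero past the dead point.
- **Bystanders:** by eye in the last top picture they had not moved. I made no numeric comparison.
- **Forces and tilt:** wrist force read at most about 10 N at the end of each move. I did not log it within the moves. The tool tilted about 2° while pressing at the fence, with no sign of the block lifting or tipping.

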